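Set the friction hinge so the drawer-box lid stays up

ROBOT

A 6-joint arm with a two-finger parallel gripper is mounted at the origin on the work surface. World frame = base frame: x ahead of the robot, y to its left, z up, the work surface at z = 0. Lengths are in m, angles in rad, forces in N, time in s.
With the tool pointing down it reaches from about 0.275 to 0.775 m from the base axis. Payload 14.6 kg.
Tool frame: the origin (TCP) lies midway between the tips of the shut fingers; the grasp point (between the pads) lies 19 mm behind it; z points along the fingers, y is the direction in which the jaws open and shut (so a half turn about z gives the same grasp; the last joint's range is limited). The gripper opens to 85 mm and grips with 20 to 120 N. Pads are 22 mm wide; open, the fingers measure 114 mm over their backs; the gripper's body (76 mm by 85 mm) begins 54 mm behind the grasp point. The pads swing forward as they close: fully open they stand 13 mm farther back than shut.
Start: joints at [1.038, 0.263, -0.048, 1.259, 0, 1.415], TCP at [0.194, 0.488, 0.231] pointing down, gripper open.
Joint ranges: [-2.65, 2.65], [-0.89, 1.7], [-1.18, 1.37], [-2.13, 2.11], [-1.35, 1.29], [-3.14, 3.14]. Speed limits (rad/s): [1.89, 1.89, 2.57, 2.79, 3.14, 3.14].

INTERFACE

Orientations are given as a rotation vector (axis times angle).
In Python, from rig import bot gives the robot as it stands. The module is installed in compiled form; this text tells all that it offers.
- The arm moves only by the shell command python3 -m inch 'ROWS' [FORCE]. ROWS is JSON, a list of rows, each a list of 7 numbers: the shift along the tool's x, y, z in mm, then the turn, a rotation vector about the tool's x, y, z in degrees, then the opening, from 0 (shut) to 1 (fully open). In form: [[dx, dy, dz, ax, ay, az, fingers], ...]. A call has 1 to 20 rows; each row shifts and turns the commanded pose from where the row before left it, along the tool's axes as they then stand; what a row does not reach is not made up. A row lasts 1/12 s, in which the tool goes at most 41.7 mm and 7.16 degrees, less where a joint would pass 70% of its speed; a pose out of reach is approached as far as the arm can. A call with a gripper value outside its range is refused whole. The fingers move at their own pace and stop on an object; FORCE is the grip in N (left out, the last holds). Time passes only in rows, so rows that do not move let the fingers close. It gives the time, the measured TCP pose, the force and the opening at its end, in the units of the state.
- bot.get_state(): the state, without advancing time (a new reading comes with each control period).
- bot.get_image(name): name is "scene" or "top" or "wrist"; returns a dict with "img" (480x640x3 uint8, red, green, blue), "vfov" (degrees; the focal length in pixels is half the picture's height over the tangent of half this angle, whatever the lens; pixels are square), "cx", "cy" (the principal point, pixels), "T" (4x4, takes a point from camera to world coordinates). Camera axes: x right, y down, z forward; pixel columns grow to the right and rows downward; lengths in m; the calibration is good to about 2 mm. A picture is of the moment at which its call begins. There is no depth.
- bot.hand_in(): hands the job in, once; it reports no verdict.
The state is a dict: "clock": time; "q": joint angles; "joint_velocities": joint speeds; "joint_torque": joint torques, N m; "ee_pos": TCP position; "ee_rot": TCP orientation; "contact_force": force on the tool from outside, world axes, zero at the start; "moment": the same for the moment, N m; "finger_gap": finger opening in m.
Only numpy, scipy, OpenCV 4.12 (cv2) and the standard library are available. Lean on these libraries where they do the work, as an engineer would, in place of code of your own. Each camera call takes 0.05 s, during which the arm holds its last target.

TASK

The pale board lid of the box in the drawer has gone slack and sinks shut when you let go of it. Tighten the black wing knob on its hinge clamp bit by bit until the lid stays where you leave it, but not so hard that lifting the lid tips up or drags the box; then leave the lid standing by itself about half open. The box must stay seated where it is, and the things close round it undisturbed.

Things in the scene. Friction and masses are not known exactly. Their poses are not given: they have to be found in the camera images.
- lid (a joint): Opening angle of the lid, rad: 0 shut, 0.79 half open, 1.6 end of travel. Pale laminate-faced board lid 155 x 240 x 12 mm, about 0.5 kg, hinged along its far edge. While the hinge is slack the let-go lid sinks shut within about a second; with the clamp tight enough it stays put.
- lid_pull (a point): Point in the wooden finger pull: a batten 30 wide (y), 10 thick (z), screwed on the lid's top and sticking out 55 mm over the middle of its front edge; the point is 20 mm from its free end, mid-thickness. x points from the free end to the hinge, y along the hinge, z out of the lid's upper face; they turn with the lid. Free space below it down to the drawer floor, 90 mm lower when shut.
- lid_hinge (a point): Middle of the hinge axis (along this point's y), level with the lid's underside. lid_pull lies 190 mm before this axis and, shut, 18 mm above it; as the lid opens it swings up and back over the hinge on that arc.
- chest: The pale laminate-faced box under the lid, 150 (x) x 240 (y) x 70 mm high, 1.3 kg with its contents, standing loose on the drawer floor, which is 20 mm above the worktop. Origin: centre of its underside; x points from its front (finger pull) to its hinge side, y along the hinge. Drawer walls are 73 mm high, its front 86 mm above the worktop.
- knob_grip (a point): Middle of the wing of the black clamp knob, on its vertical axis: an upright bar 46 long (x), 13 thick (y), 26 mm high (z), point at mid-height, on a hub of 26 mm diameter over an aluminium clamp block. It stands beside the lid, 150 mm along the hinge axis from lid_hinge; the shut lid's top is 37 mm below this point. Clockwise from above tightens.
- clamp_block (a point): Centre of the aluminium clamp block, on the hinge pin, 50 mm below knob_grip. The screw takes about 0.3 N m until the clamp bites, an unseen 0.2 to 1.1 rad from the start, then about 0.3 N m more per rad: a clean climb above a flat. The lid begins to hold 0.15 to 0.3 rad past the bite; 0.3 to 0.35 is good. Lifting at the pull takes 2 to 4 N slack; from about 0.45 past the bite, 7 to 8 N, it tips the box.
- tin: Bystander: round stainless tin with snap lid, diameter 94, 63 high (mm); origin under its centre.
- spray_tall: Bystander: white spray bottle, diameter 72, 235 high (mm); origin under its centre.
- stopper: Bystander: grey silicone drain stopper, diameter 60, 36 high (mm); origin under its centre.
- brush: Bystander: bamboo-handled bottle brush lying down, 243 long, 42 thick; its origin is under its middle, x along it (mm).

How it is judged:
By the outcome, as a careful person would: the job done as asked, in the order asked, and still so for the second after the job is handed in, with the robot touching nothing.
It also fails if it takes over 64 s, if anything falls off the work surface, if the arm or the gripper's body presses on something with over 40 N, if the wrist force passes 120 N, or if a joint passes its speed limit or range.

## Working session

There is one attempt and no reset: what is moved stays moved. The work goes in short steps, Python scripts to look and compute and a shell command to move; the robot and the scene stay as the last step left them, time stands still between calls to the robot, and variables do not carry over. Pictures are saved under pics/ and viewed, and the job is handed in when it is done.

```bash
mkdir -p pics; ls; python3 - <<'E'
from rig import bot
import cv2,numpy as np
s=bot.get_state()
for k in s: print(k,np.round(s[k],4))
for n in ["scene","top","wrist"]:
    d=bot.get_image(n); cv2.imwrite(f"pics/{n}0.png",d["img"][:,:,::-1]); print(n,d["vfov"],d["cx"],d["cy"]); print(np.round(d["T"],4))
E
```

```text
pics
clock 0.0
q [ 1.0377  0.2635 -0.049   1.2594  0.      1.4155]
joint_velocities [-0.0003  0.0018 -0.0002  0.0002  0.0016 -0.0002]
joint_torque [-1.80000e-03 -6.37624e+01  3.84562e+01  1.36000e-02 -1.00000e-04
 -0.00000e+00]
ee_pos [0.1935 0.4877 0.2308]
ee_rot [-5.8990e-01 -3.0853e+00  1.6000e-03]
contact_force [ 0.757  -0.1914 -0.1646]
moment [ 0.0024 -0.0149  0.0105]
finger_gap 0.0855
scene 54.52488368367719 315.89582847668146 236.8991480824256
[[-5.6330e-01  6.7960e-01 -4.6990e-01  1.0208e+00]
 [ 8.2630e-01  4.6380e-01 -3.1970e-01  3.4330e-01]
 [ 7.0000e-04 -5.6830e-01 -8.2280e-01  9.3350e-01]
 [ 0.0000e+00  0.0000e+00  0.0000e+00  1.0000e+00]]
top 53.620053147957655 312.6383755753214 243.88080353425332
[[ 0.0133 -0.9885  0.1503  0.4518]
 [-0.9999 -0.0126  0.0057  0.0366]
 [-0.0037 -0.1504 -0.9886  0.8511]
 [ 0.      0.      0.      1.    ]]
wrist 58.42746040695883 324.71128733692524 239.3363628595093
[[ 3.687e-01  8.867e-01  2.789e-01  1.218e-01]
 [ 9.295e-01 -3.518e-01 -1.104e-01  5.159e-01]
 [ 3.000e-04  2.999e-01 -9.540e-01  3.729e-01]
 [ 0.000e+00  0.000e+00  0.000e+00  1.000e+00]]
```

View pics/scene0.png

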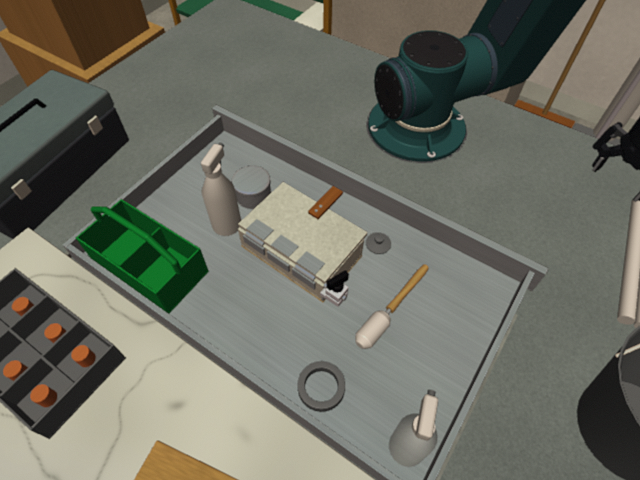

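View pics/top0.png

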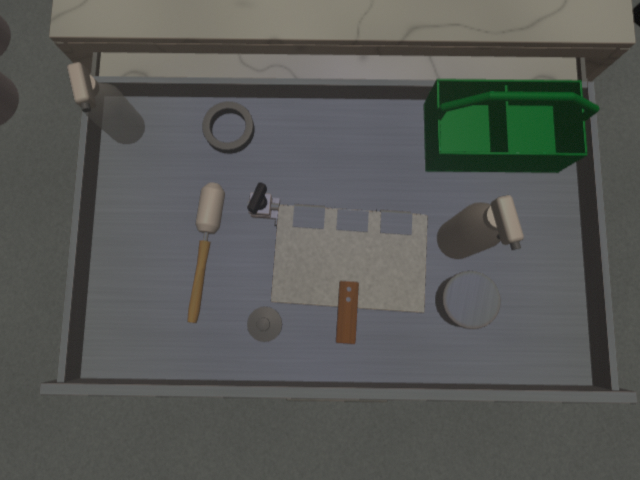

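View pics/wrist0.png

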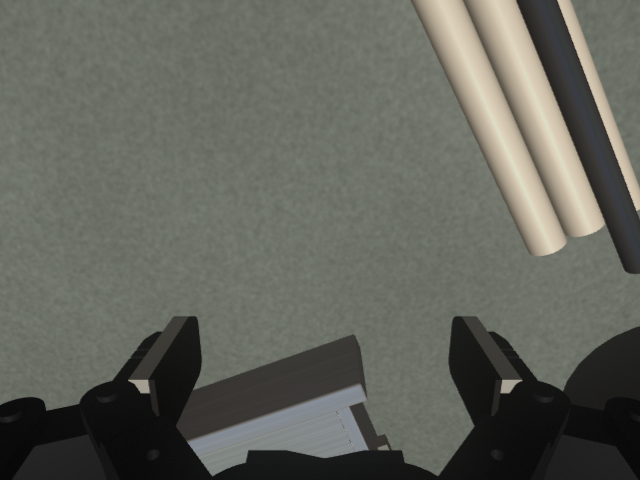

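The top view shows the lid with corners at about (277,205), (426,213), (423,311) and (272,303). The pull runs to (345,343), and the black knob is at (259,197). The stopper is at (265,324), the tin at (471,300) and the brush is at the left.

```bash
cat > h.py <<'E'
from rig import bot
import cv2,numpy as np
def ray(d,u,v):
    f=240/np.tan(np.radians(d["vfov"]/2)); T=np.array(d["T"])
    r=T[:3,:3]@np.array([(u-d["cx"])/f,(v-d["cy"])/f,1]); return T[:3,3],r/np.linalg.norm(r)
def onz(d,u,v,z):
    o,r=ray(d,u,v); return o+r*(z-o[2])/r[2]
def tri(d1,p1,d2,p2):
    o1,r1=ray(d1,*p1);o2,r2=ray(d2,*p2)
    A=np.stack([r1,-r2],1); t=np.linalg.lstsq(A,o2-o1,rcond=None)[0]
    a=o1+r1*t[0];b=o2+r2*t[1]; return (a+b)/2,np.linalg.norm(a-b)
def proj(d,P):
    f=240/np.tan(np.radians(d["vfov"]/2)); T=np.array(d["T"])
    c=T[:3,:3].T@(np.array(P)-T[:3,3]); return c[0]/c[2]*f+d["cx"],c[1]/c[2]*f+d["cy"]
E
python3 - <<'E'
from h import *
d=bot.get_image("top"); s=bot.get_image("scene")
im=d["img"]
C=[(277,205),(426,213),(423,311),(272,303)]
P=[onz(d,*c,0.102) for c in C]
for p in P: print(np.round(p,4))
print("sides",[round(np.linalg.norm(P[i]-P[(i+1)%4]),4) for i in range(4)])
print("pull end",onz(d,345.5,343,.112),"pull root",onz(d,348.5,282,.112))
# stopper/tin etc
for n,u,v,z in [("stopper",265,324,.04),("tin",471,300,.083)]: print(n,np.round(onz(d,u,v,z),4))
for nm,q,(u,v) in [("top",d,(259,197)),("scene",s,(338,287))]:
    g=q["img"].max(2); 
    m=(g<45).astype(np.uint8); n,l,st,ce=cv2.connectedComponentsWithStats(m)
    for i in range(1,n):
        if np.hypot(*(ce[i]-(u,v)))<15 and st[i][4]>20:
            c=max(cv2.findContours((l==i).astype(np.uint8),0,2)[0],key=len); print(nm,st[i],ce[i],cv2.minAreaRect(c))
    c=q["img"][v-45:v+45,u-60:u+60,::-1]; cv2.imwrite(f"pics/k_{nm}.png",cv2.resize(c,None,fx=6,fy=6,interpolation=cv2.INTER_CUBIC))
E
```

```text
[0.6285 0.0993 0.102 ]
[ 0.6183 -0.1409  0.102 ]
[ 0.462  -0.1327  0.102 ]
[0.4712 0.1033 0.102 ]
sides [np.float64(0.2405), np.float64(0.1566), np.float64(0.2362), np.float64(0.1573)]
pull end [ 0.41191549 -0.01130483  0.112     ] pull root [ 0.50496084 -0.01569487  0.112     ]
stopper [0.4376 0.1197 0.04  ]
tin [ 0.4807 -0.2144  0.083 ]
top [251 184  10  18  32] [255.875  191.4375] ((255.29998779296875, 192.39999389648438), (1.7888541221618652, 19.230182647705078), 26.56505012512207)
top [248 186  18  28 173] [259.12138728 201.68786127] ((260.4399719238281, 200.57997131347656), (12.19999885559082, 28.799997329711914), 36.869895935058594)
scene [327 271  21  21 276] [337.33695652 281.37318841] ((338.5769348144531, 282.1153869628906), (15.254256248474121, 24.684158325195312), 56.3099365234375)
```

```bash
python3 -c "
import cv2,numpy as np
a=cv2.imread('pics/k_top.png');b=cv2.imread('pics/k_scene.png');cv2.imwrite('pics/k1.png',cv2.resize(np.vstack([a,b]),(400*1,600)))"
```

```text
(no output)
```

View pics/k1.png

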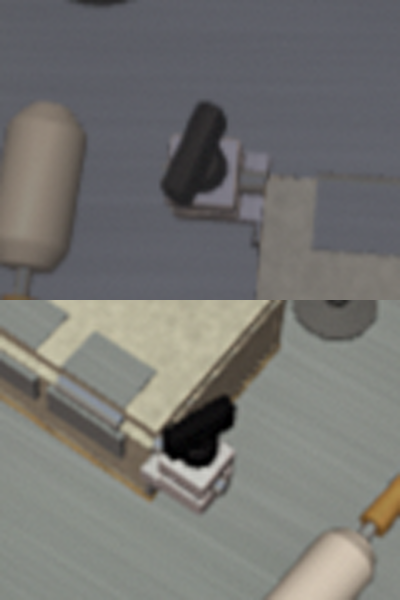

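```bash
python3 - <<'E'
from h import *
from scipy.spatial.transform import Rotation as R
d=bot.get_image("top"); s=bot.get_image("scene"); st=bot.get_state()
a=onz(d,261.4,183.5,.152);b=onz(d,252.4,210.5,.152)
print("wing",a,b,(a+b)/2,np.linalg.norm(a-b),np.degrees(np.arctan2(*(a-b)[1::-1])))
print("tri",tri(d,(256.9,197),s,(338,280)))
for z in (.139,.152): print("pred scene",proj(s,(.6295,.129,z)),"top",proj(d,(.6295,.129,z)))
print(st["clock"]);M=R.from_rotvec(st["ee_rot"]).as_matrix();print(np.round(M,3),st["ee_pos"],st["q"])
print("drawer front x",onz(d,340,392,.086))
print(np.round(M.T@(np.array([.6295,.129,.2])-st["ee_pos"])*1000))
E
```

```text
wing [0.64987569 0.11968585 0.152     ] [0.60778671 0.13200258 0.152     ] [0.6288312  0.12584422 0.152     ] 0.043854127568226105 -16.311353203552653
tri (array([0.63016801, 0.12798885, 0.14402898]), np.float64(0.002495765645342402))
pred scene (np.float64(337.88107337451936), np.float64(281.21740919401697)) top (np.float64(255.89553045810402), np.float64(198.588364983872))
pred scene (np.float64(338.1482524858318), np.float64(277.9035050565509)) top (np.float64(254.8485614439676), np.float64(196.48550016355586))
0.35
[[-0.929  0.369 -0.   ]
 [ 0.369  0.929 -0.   ]
 [ 0.    -0.    -1.   ]] [0.19363287 0.48793176 0.23118689] [ 1.03770368e+00  2.63187051e-01 -4.84258783e-02  1.25940024e+00
  7.99891813e-06  1.41550388e+00]
drawer front x [ 0.3356737  -0.00465813  0.086     ]
[-538. -173.   31.]
```

```bash
python3 -m inch '[[-15,-5,0,0,0,0,1],[-28,-9,0,0,0,0,1],[-30,-10,0,0,0,0,1],[-30,-10,0,0,0,0,1],[-30,-10,0,0,0,0,1],[-30,-10,0,0,0,0,1],[-30,-10,0,0,0,0,1],[-30,-10,0,0,0,0,1],[-30,-10,0,0,0,0,1],[-30,-10,0,0,0,0,1],[-30,-10,0,0,0,0,1],[-30,-10,0,0,0,0,1],[-30,-10,0,0,0,0,1],[-30,-10,0,0,0,0,1],[-30,-10,0,0,0,0,1],[-30,-10,0,0,0,0,1],[-30,-10,0,0,0,0,1],[-30,-8,0,0,0,0,1],[-15,-4,0,0,0,0,1],[0,0,10,0,0,-5.3,1]]'
cat > s.py <<'E'
from h import *
from scipy.spatial.transform import Rotation as R
import sys
st=bot.get_state();M=R.from_rotvec(st["ee_rot"]).as_matrix()
print("t",round(st["clock"],2),"p",np.round(st["ee_pos"],4),"yaw",np.round(np.degrees(np.arctan2(M[1,0],M[0,0])),2),"z",np.round(M[:,2],3),"F",np.round(st["contact_force"],2),"M",np.round(st["moment"],3),"gap",round(st["finger_gap"],4),"q",np.round(st["q"],2))
if len(sys.argv)>3:
    t=np.array([float(x) for x in sys.argv[1:4]]);print("tool mm",np.round(M.T@(t-st["ee_pos"])*1000,1))
E
python3 s.py .629 .127 .129
```

```text
clock: 2.02
ee_pos: [0.6317, 0.1236, 0.2216]
ee_rot: [0.453, 3.107, -0.0]
contact_force: [0.7, 0.7, -0.7]
finger_gap: 0.0858
t 2.02 p [0.6317 0.1236 0.2216] yaw 163.43 z [ 0.002 -0.    -1.   ] F [ 0.7   0.69 -0.68] M [ 0.002 -0.026  0.049] gap 0.0858 q [ 0.07  0.47  0.26  1.35 -0.    0.36]
tool mm [ 3.8  2.4 92.6]
```

```bash
python3 - <<'E'
from h import *
d=bot.get_image("wrist"); cv2.imwrite("pics/w1.png",d["img"][:,:,::-1])
t=bot.get_image("top"); cv2.imwrite("pics/t1.png",t["img"][:,:,::-1])
print(proj(d,(.629,.127,.152)),proj(d,(.629,.127,.126)))
E
```

```text
(np.float64(329.65601279828), np.float64(251.7680562710604)) (np.float64(329.0991144503294), np.float64(236.9687960530992))
```

View pics/w1.png

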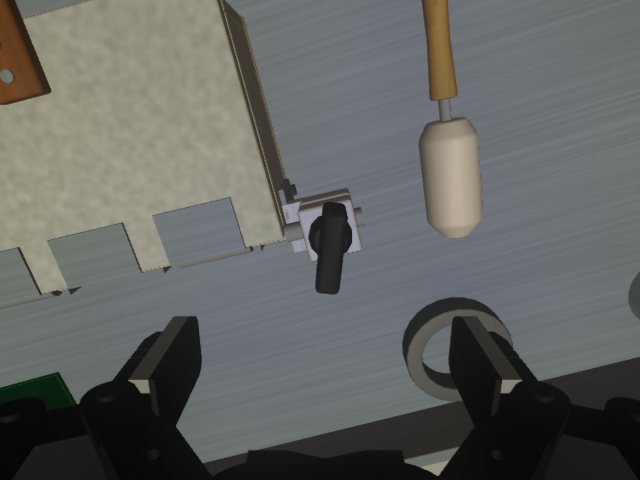

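The wrist view shows the wing top running from about (334,208) to (328,290), centred close to the predicted (330,252).

```bash
python3 - <<'E'
from h import *
d=bot.get_image("wrist"); im=d["img"].astype(int)
m=((im.max(2)<60)).astype(np.uint8)[195:300,300:360]
n,l,stt,ce=cv2.connectedComponentsWithStats(m); i=1+np.argmax(stt[1:,4]); print(stt[i])
pts=np.argwhere(l==i)[:,::-1]+[300,195]
# bar axis: rows away from hub
for r in range(205,296,8):
    x=pts[pts[:,1]==r][:,0]; print(r,x.min() if len(x) else None,x.max() if len(x) else None)
a=onz(d,334,208,.152);b=onz(d,328,291,.152)
print(a,b,(a+b)/2,np.linalg.norm(a-b),np.degrees(np.arctan2(*(b-a)[1::-1])))
E
```

```text
[   8   14   43   91 2675]
205 None None
213 322 343
221 321 345
229 312 345
237 309 349
245 308 350
253 310 347
261 316 341
269 316 340
277 315 339
285 315 338
293 314 337
[0.60343767 0.13735005 0.152     ] [0.64605649 0.12187824 0.152     ] [0.62474708 0.12961415 0.152     ] 0.04534028375353026 -19.95230042633061
```

```bash
python3 -m inch '[[2,1,8,0,0,1,1],[3.6,1.5,15,0,0,1.5,1],[0,0,20,0,0,0,1],[0,0,20,0,0,0,1],[0,0,18,0,0,0,1],[0,0,10.5,0,0,0,1],[0,0,0,0,0,0,1]]'; python3 s.py .627 .1275 .13;  python3 - <<'E'
from h import *
d=bot.get_image("wrist"); cv2.imwrite("pics/w2.png",d["img"][:,:,::-1])
E
```

```text
clock: 2.75
ee_pos: [0.6225, 0.1305, 0.1278]
ee_rot: [-0.517, -3.096, 0.001]
contact_force: [-0.2, -0.6, -0.5]
finger_gap: 0.085
t 2.75 p [0.6225 0.1305 0.1278] yaw 161.05 z [-0.003 -0.    -1.   ] F [-0.16 -0.61 -0.49] M [-0.032 -0.008  0.028] gap 0.085 q [0.08 0.5  0.04 1.12 0.   0.41]
tool mm [-5.3 -1.4 -2.3]
```

View pics/w2.png

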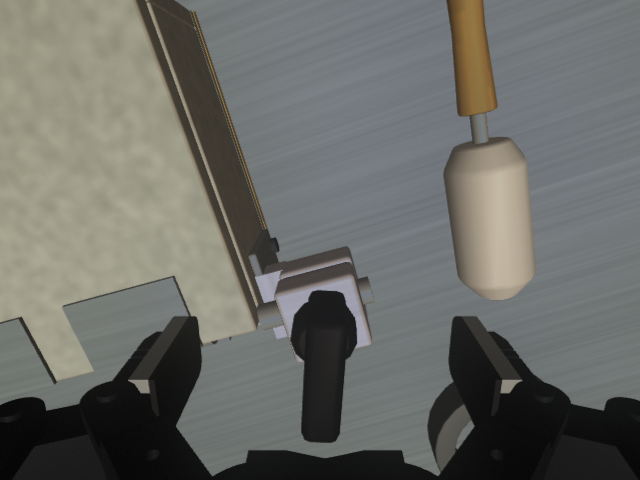

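```bash
python3 - <<'E'
from h import *
d=bot.get_image("wrist")
a=onz(d,327,293,.152);b=onz(d,320,438,.152)
print(a,b,(a+b)/2,np.linalg.norm(a-b),np.degrees(np.arctan2(*(b-a)[1::-1])))
E
python3 s.py .627 .1275 .13
```

```text
[0.60204599 0.13820321 0.152     ] [0.65227652 0.11855683 0.152     ] [0.62716126 0.12838002 0.152     ] 0.05393594528576573 -21.361668619798415
t 2.85 p [0.6238 0.1304 0.1303] yaw 161.09 z [ 0.  0. -1.] F [0.09 0.64 0.52] M [-0.033  0.03   0.033] gap 0.0851 q [ 0.08  0.5   0.05  1.12 -0.    0.41]
tool mm [-4.  -1.7  0.3]
```

```bash
python3 -m inch '[[-2.2,-0.5,0,0,0,0.7,1],[-2.2,-0.5,0,0,0,0.8,1],[0,0,0,0,0,0,0.4],[0,0,0,0,0,0,0.2],[0,0,0,0,0,0,0],[0,0,0,0,0,0,0],[0,0,0,0,0,0,0],[0,0,0,0,0,0,0]]' 40; python3 s.py;  python3 - <<'E'
from h import *
d=bot.get_image("wrist"); cv2.imwrite("pics/w3.png",d["img"][:,:,::-1])
E
```

```text
clock: 3.52
ee_pos: [0.628, 0.1278, 0.1298]
ee_rot: [0.555, 3.092, 0.001]
contact_force: [2.2, 13.1, 8.2]
finger_gap: 0.0124
t 3.52 p [0.628  0.1278 0.1298] yaw 159.66 z [ 0.  0. -1.] F [ 2.16 13.11  8.16] M [ 2.78  -0.393 -0.218] gap 0.0124 q [0.07 0.5  0.06 1.12 0.   0.43]
```

View pics/w3.png

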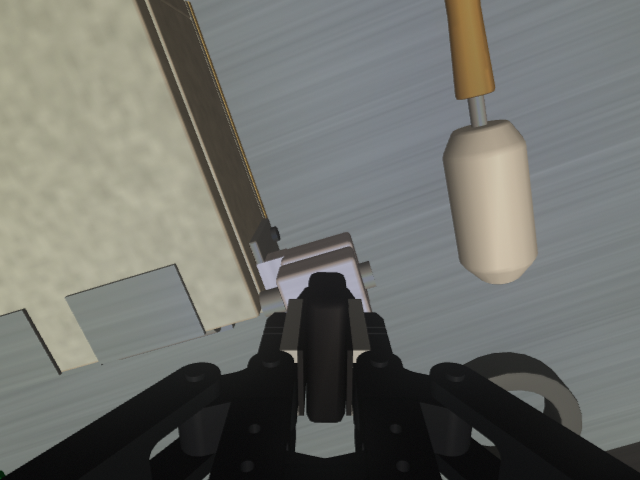

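```bash
python3 -m inch '[[0,1,-1,0,0,0,0],[0,0,0,0,0,0,0]]'; python3 s.py
```

```text
clock: 3.73
ee_pos: [0.6277, 0.1284, 0.1301]
ee_rot: [-0.555, -3.09, 0.001]
contact_force: [-1.6, -0.1, -5.9]
finger_gap: 0.0126
t 3.73 p [0.6277 0.1284 0.1301] yaw 159.64 z [-0.002 -0.    -1.   ] F [-1.57 -0.13 -5.91] M [-0.134  0.197 -0.291] gap 0.0126 q [ 0.07  0.5   0.06  1.13 -0.    0.43]
```

```bash
cat > m.py <<'E'
from h import *
from scipy.spatial.transform import Rotation as R
st=bot.get_state();M=R.from_rotvec(st["ee_rot"]).as_matrix()
print("t",round(st["clock"],2),"yaw",np.round(np.degrees(np.arctan2(M[1,0],M[0,0])),2),"F",np.round(st["contact_force"],1),"Mz",np.round(st["moment"],3),"tq6",np.round(st["joint_torque"][5],3),"gap",round(st["finger_gap"],4),np.round(st["ee_pos"],4))
E
python3 -m inch '[[0,0,0.4,0,0,0,0],[0,0,0,0,0,0,0]]' 80 >/dev/null; python3 m.py
python3 -m inch '[[0,0,0,0,0,2,0],[0,0,0,0,0,0,0],[0,0,0,0,0,0,0]]' >/dev/null; python3 m.py
python3 -m inch '[[0,0,0,0,0,2,0],[0,0,0,0,0,0,0],[0,0,0,0,0,0,0]]' >/dev/null; python3 m.py
```

```text
t 3.9 yaw 159.65 F [-4.2 -0.6 -3.2] Mz [-0.131  0.965 -0.293] tq6 -0.294 gap 0.0113 [0.6277 0.1284 0.1302]
t 4.15 yaw 157.71 F [-3.3 -1.8 -4.3] Mz [-0.417  0.695  0.127] tq6 0.411 gap 0.0115 [0.6281 0.1284 0.1301]
t 4.4 yaw 155.74 F [-2.  -1.4 -6.4] Mz [-0.428  0.404  0.21 ] tq6 0.438 gap 0.0116 [0.6283 0.1284 0.1302]
```

```bash

python3 -m inch '[[0,0,0.5,0,0,2,0],[0,0,0,0,0,0,0],[0,0,0,0,0,0,0]]' >/dev/null; python3 m.py;python3 -m inch '[[0,0,0,0,0,0,0]]' >/dev/null; python3 m.py
python3 -m inch '[[0,0,0,0,0,2,0],[0,0,0,0,0,0,0],[0,0,0,0,0,0,0]]' >/dev/null; python3 m.py;python3 -m inch '[[0,0,0,0,0,0,0]]' >/dev/null; python3 m.py
```

```text
t 4.65 yaw 153.75 F [-3.2 -1.9 -0.7] Mz [-0.409  0.874  0.255] tq6 0.439 gap 0.0112 [0.6284 0.1284 0.1301]
t 4.73 yaw 153.74 F [-4.3 -1.4  0.9] Mz [-0.398  0.815  0.248] tq6 0.235 gap 0.0113 [0.6284 0.1285 0.1301]
t 4.98 yaw 151.74 F [-3.9 -1.   1.9] Mz [-0.332  0.807  0.252] tq6 0.438 gap 0.0115 [0.6284 0.1285 0.1301]
t 5.07 yaw 151.73 F [-3.3 -1.9  2.8] Mz [-0.356  0.861  0.218] tq6 0.233 gap 0.0117 [0.6284 0.1286 0.1301]
```

```bash

for i in 1; do python3 -m inch '[[0.5,0,-0.2,0,0,2,0],[0,0,0,0,0,0,0]]' >/dev/null; python3 m.py; python3 -m inch '[[0,0,0,0,0,2,0],[0,0,0,0,0,0,0]]' >/dev/null; python3 m.py; python3 -m inch '[[0,0,0,0,0,2,0],[0,0,0,0,0,0,0]]' >/dev/null; python3 m.py; python3 -m inch '[[0,0,0,0,0,2,0],[0,0,0,0,0,0,0]]' >/dev/null; python3 m.py; done
```

```text
t 5.23 yaw 149.61 F [-0.3 -2.1 -1.4] Mz [-0.493  0.131  0.249] tq6 0.89 gap 0.0112 [0.6284 0.1286 0.1301]
t 5.4 yaw 147.65 F [ 1.  -1.8 -2.2] Mz [-0.449 -0.188  0.266] tq6 0.912 gap 0.0113 [0.6284 0.1287 0.1301]
t 5.57 yaw 145.67 F [ 1.1 -0.5 -2. ] Mz [-0.294 -0.408  0.261] tq6 0.917 gap 0.0115 [0.6284 0.1288 0.1302]
t 5.73 yaw 143.69 F [ 3.  -0.1 -2.3] Mz [-0.159 -0.569  0.311] tq6 0.922 gap 0.0115 [0.6284 0.1288 0.1302]
```

```bash

python3 -m inch '[[-0.3,0,0.2,0,0,2,0],[0,0,0,0,0,0,0]]' >/dev/null; python3 m.py; python3 -m inch '[[0,0,0,0,0,2,0],[0,0,0,0,0,0,0]]' >/dev/null; python3 m.py; python3 -m inch '[[0,0,0,0,0,2,0],[0,0,0,0,0,0,0]]' >/dev/null; python3 m.py
```

```text
t 5.9 yaw 141.71 F [ 2.   1.9 -0.1] Mz [ 0.237 -0.345  0.315] tq6 0.919 gap 0.0113 [0.6285 0.1289 0.1302]
t 6.07 yaw 139.72 F [ 2.2  1.6 -0.1] Mz [ 0.418 -0.501  0.307] tq6 0.929 gap 0.0114 [0.6285 0.1289 0.1301]
t 6.23 yaw 137.73 F [3.5 3.8 0.1] Mz [ 0.661 -0.672  0.312] tq6 0.933 gap 0.0112 [0.6286 0.129  0.1301]
```

```bash

python3 -m inch '[[0,0.4,0,0,0,2,0],[0,0,0,0,0,0,0]]' >/dev/null; python3 m.py; python3 -m inch '[[0,0,0,0,0,2,0],[0,0,0,0,0,0,0]]' >/dev/null; python3 m.py; python3 -m inch '[[0,0,0,0,0,2,0],[0,0,0,0,0,0,0]]' >/dev/null; python3 m.py;python3 -m inch '[[0,0,0,0,0,2,0],[0,0,0,0,0,0,0]]' >/dev/null; python3 m.py
```

```text
t 6.4 yaw 135.72 F [2.7 2.9 0.6] Mz [ 0.46  -0.418  0.296] tq6 0.937 gap 0.0115 [0.6286 0.129  0.1301]
t 6.57 yaw 133.73 F [2.8 2.8 1. ] Mz [ 0.639 -0.552  0.293] tq6 0.933 gap 0.0116 [0.6287 0.1291 0.1301]
t 6.73 yaw 131.73 F [2.9 4.4 1.8] Mz [ 0.75  -0.748  0.314] tq6 0.921 gap 0.0116 [0.6288 0.1291 0.1301]
t 6.9 yaw 129.72 F [3.8 5.3 0.8] Mz [ 0.852 -0.781  0.326] tq6 0.913 gap 0.0113 [0.6288 0.1292 0.1301]
```

```bash

python3 -m inch '[[0,0.6,0,0,0,2,0],[0,0,0,0,0,0,0]]' >/dev/null; python3 m.py; python3 -m inch '[[0,0,0,0,0,2,0],[0,0,0,0,0,0,0]]' >/dev/null; python3 m.py; python3 -m inch '[[0,0,0,0,0,2,0],[0,0,0,0,0,0,0]]' >/dev/null; python3 m.py;python3 -m inch '[[0,0,0,0,0,2,0],[0,0,0,0,0,0,0]]' >/dev/null; python3 m.py
```

```text
t 7.07 yaw 127.72 F [2.3 2.3 2.5] Mz [ 0.447 -0.309  0.292] tq6 0.937 gap 0.0115 [0.6289 0.1293 0.1301]
t 7.23 yaw 125.72 F [1.7 2.5 4.4] Mz [ 0.576 -0.381  0.307] tq6 0.93 gap 0.0113 [0.629  0.1293 0.1301]
t 7.4 yaw 123.73 F [2.3 3.8 3.6] Mz [ 0.709 -0.484  0.278] tq6 0.932 gap 0.0118 [0.629  0.1294 0.13  ]
t 7.57 yaw 121.73 F [3.4 2.5 3.9] Mz [ 0.81  -0.608  0.281] tq6 0.933 gap 0.0118 [0.6291 0.1294 0.1301]
```

```bash

python3 -m inch '[[0,0.4,-0.3,0,0,2,0],[0,0,0,0,0,0,0]]' >/dev/null; python3 m.py; python3 -m inch '[[0,0,0,0,0,2,0],[0,0,0,0,0,0,0]]' >/dev/null; python3 m.py; python3 -m inch '[[0,0,0,0,0,2,0],[0,0,0,0,0,0,0]]' >/dev/null; python3 m.py;python3 -m inch '[[0,0,0,0,0,2,0],[0,0,0,0,0,0,0]]' >/dev/null; python3 m.py
```

```text
t 7.73 yaw 119.72 F [2.3 2.8 1.4] Mz [ 0.624 -0.469  0.221] tq6 0.936 gap 0.0112 [0.6292 0.1295 0.1301]
t 7.9 yaw 117.73 F [2.3 3.8 1.5] Mz [ 0.731 -0.59   0.239] tq6 0.933 gap 0.012 [0.6292 0.1295 0.1301]
t 8.07 yaw 115.73 F [3.  3.4 0.5] Mz [ 0.754 -0.675  0.328] tq6 0.914 gap 0.0114 [0.6293 0.1295 0.1301]
t 8.23 yaw 113.73 F [ 4.7  4.6 -0.6] Mz [ 0.816 -0.797  0.266] tq6 0.924 gap 0.0113 [0.6294 0.1296 0.1301]
```

```bash

python3 -m inch '[[0,0.5,0,0,0,2,0],[0,0,0,0,0,0,0]]' >/dev/null; python3 m.py; python3 -m inch '[[0,0,0,0,0,2,0],[0,0,0,0,0,0,0]]' >/dev/null; python3 m.py; python3 -m inch '[[0,0,0,0,0,2,0],[0,0,0,0,0,0,0]]' >/dev/null; python3 m.py;python3 -m inch '[[0,0,0,0,0,2,0],[0,0,0,0,0,0,0]]' >/dev/null; python3 m.py; python3 - <<'E'
from h import *
d=bot.get_image("wrist"); cv2.imwrite("pics/w4.png",d["img"][:,:,::-1])
E
```

```text
t 8.4 yaw 111.72 F [0.8 2.7 1.9] Mz [ 0.547 -0.279  0.282] tq6 0.955 gap 0.0117 [0.6295 0.1296 0.1301]
t 8.57 yaw 109.72 F [1.7 2.8 1.5] Mz [ 0.62  -0.389  0.39 ] tq6 0.962 gap 0.0116 [0.6296 0.1296 0.1301]
t 8.73 yaw 107.73 F [1.5 3.3 1. ] Mz [ 0.689 -0.558  0.367] tq6 0.973 gap 0.0117 [0.6296 0.1297 0.1301]
t 8.9 yaw 105.72 F [ 2.5  3.5 -0.7] Mz [ 0.807 -0.675  0.323] tq6 0.985 gap 0.0113 [0.6297 0.1297 0.1301]
```

View pics/w4.png

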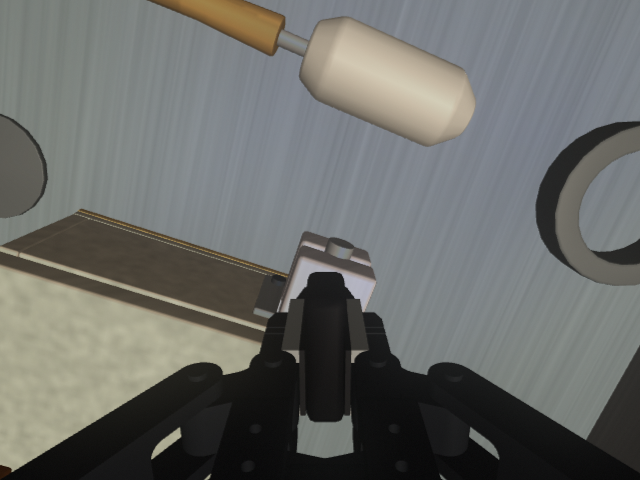

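```bash

python3 -m inch '[[0,0.3,0,0,0,2,0],[0,0,0,0,0,0,0]]' >/dev/null; python3 m.py; python3 -m inch '[[0,0,0,0,0,2,0],[0,0,0,0,0,0,0]]' >/dev/null; python3 m.py; python3 -m inch '[[0,0.3,0,0,0,2,0],[0,0,0,0,0,0,0]]' >/dev/null; python3 m.py;python3 -m inch '[[0,0,0,0,0,2,0],[0,0,0,0,0,0,0]]' >/dev/null; python3 m.py
```

```text
t 9.12 yaw 103.71 F [2.  4.8 1.7] Mz [ 0.714 -0.357  0.363] tq6 0.976 gap 0.0116 [0.6298 0.1298 0.1301]
t 9.28 yaw 101.71 F [ 2.6  3.3 -0.7] Mz [ 0.741 -0.497  0.357] tq6 1.003 gap 0.0116 [0.6299 0.1298 0.1301]
t 9.45 yaw 99.71 F [0.8 3.2 0.7] Mz [ 0.699 -0.154  0.377] tq6 1.012 gap 0.0116 [0.63   0.1298 0.1301]
t 9.62 yaw 97.72 F [1.9 3.7 0.9] Mz [ 0.689 -0.237  0.307] tq6 1.023 gap 0.0115 [0.6301 0.1298 0.1301]
```

```bash

python3 -m inch '[[0,0,0,0,0,1,0],[0,0,0,0,0,0,0]]' >/dev/null; python3 m.py; python3 -m inch '[[0,0,0,0,0,0,0.3],[0,0,0,0,0,0,0.5],[0,0,0,0,0,0,0.5],[0,0,-10,0,0,0,0.5],[0,0,-25,0,0,0,0.5],[0,0,-35,0,0,0,0.6]]' 20; python3 - <<'E'
from h import *
d=bot.get_image("wrist"); cv2.imwrite("pics/w5.png",d["img"][:,:,::-1])
d=bot.get_image("top"); cv2.imwrite("pics/t5.png",d["img"][:,:,::-1])
E
python3 s.py .432 -.012 .2
```

```text
t 9.78 yaw 96.68 F [1.7 2.9 0.2] Mz [ 0.72  -0.256  0.449] tq6 0.649 gap 0.0116 [0.6302 0.1298 0.1301]
clock: 10.28
ee_pos: [0.629, 0.1295, 0.1996]
ee_rot: [-2.087, -2.345, 0.005]
contact_force: [0.5, 0.0, -0.1]
finger_gap: 0.0507
t 10.38 p [0.6321 0.1299 0.2059] yaw 96.66 z [ 0.007  0.    -1.   ] F [0.11 0.01 0.05] M [ 0.013  0.014 -0.003] gap 0.0512 q [ 0.08  0.48  0.22  1.3  -0.    1.53]
tool mm [-117.7 -215.2    4.4]
```

View pics/w5.png

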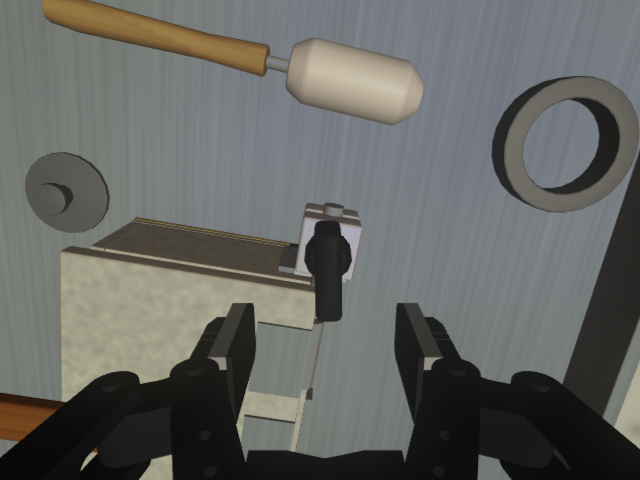

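View pics/t5.png

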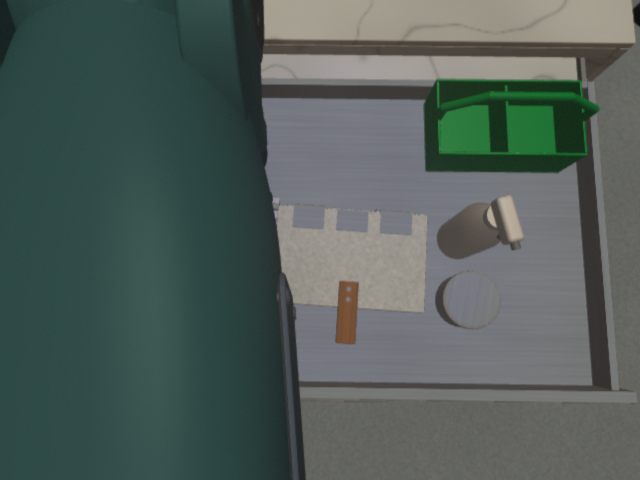

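```bash
python3 -m inch '[[-8,-15,0,0,0,0,0.7],[-18,-33,0,0,0,0,0.7],[-18,-33,0,0,0,0,0.7],[-18,-33,0,0,0,0,0.7],[-18,-33,0,0,0,0,0.7],[-18,-33,0,0,0,0,0.7],[-18,-33,0,0,0,-3,0.7],[0,0,0,0,0,-6,0.7],[0,0,0,0,0,-6.8,0.7],[0,0,0,0,0,-6.8,0.7],[0,0,0,0,0,-6.8,0.7],[0,0,0,0,0,-6.8,0.7],[0,0,0,0,0,-6.8,0.7],[0,0,0,0,0,-6.8,0.7],[0,0,0,0,0,-6.8,0.7],[0,0,0,0,0,-6.8,0.7],[0,0,0,0,0,-6.8,0.7],[0,0,0,0,0,-6.8,0.7],[0,0,0,0,0,-4,0.7],[0,0,0,0,0,0,0.7]]'; python3 s.py .432 -.0125 .089
python3 - <<'E'
from h import *
d=bot.get_image("wrist"); cv2.imwrite("pics/w6.png",d["img"][:,:,::-1])
im=d["img"]; h=cv2.cvtColor(im,cv2.COLOR_RGB2HSV)
m=((h[...,0]<15)&(h[...,1]>130)&(h[...,2]>50)).astype(np.uint8)
n,l,st,ce=cv2.connectedComponentsWithStats(m); i=1+np.argmax(st[1:,4]); print(st[i],ce[i])
print(proj(d,(.412,-.0113,.112)))
E
```

```text
clock: 12.05
ee_pos: [0.4322, -0.0102, 0.2007]
ee_rot: [0.059, 3.141, -0.001]
contact_force: [-0.0, 0.2, -0.6]
finger_gap: 0.0597
t 12.05 p [ 0.4322 -0.0102  0.2007] yaw 177.85 z [ 0.001 -0.    -1.   ] F [-0.01  0.19 -0.58] M [ 0.    -0.008  0.007] gap 0.0597 q [-0.21  0.12 -0.32  1.13 -0.   -0.17]
tool mm [ 1.000e-01 -2.300e+00  1.117e+02]
[ 296  213   54  149 7255] [321.747898  284.1597519]
(np.float64(321.4240583939435), np.float64(212.34425971776994))
```

View pics/w6.png

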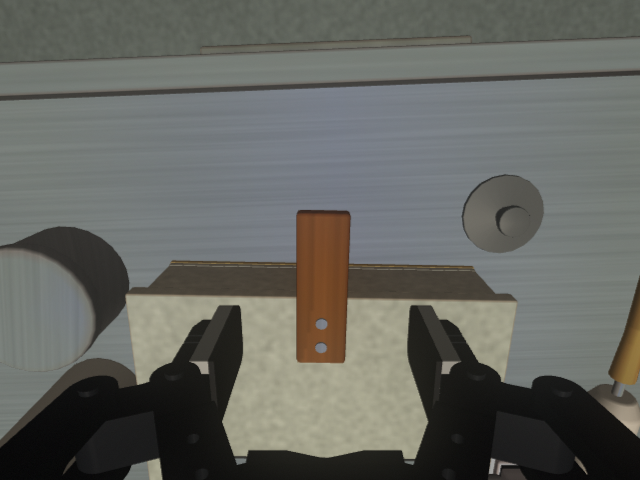

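```bash
python3 -m inch '[[0,-1,10,0,0,0,0.6],[0,-1.3,22,0,0,0,0.6],[0,0,25,0,0,0,0.6],[0,0,25,0,0,0,0.6],[0,0,20,0,0,0,0.6],[0,0,9,0,0,0,0.5],[0,0,0,0,0,0,0.44],[0,0,0,0,0,0,0.44],[0,0,0,0,0,0,0.44]]'; python3 s.py .432 -.0125 .089
python3 - <<'E'
from h import *
d=bot.get_image("wrist"); cv2.imwrite("pics/w7.png",d["img"][:,:,::-1])
E
```

```text
clock: 12.85
ee_pos: [0.4326, -0.0125, 0.09]
ee_rot: [0.066, 3.14, -0.0]
contact_force: [0.1, 0.4, 0.2]
finger_gap: 0.0375
t 12.85 p [ 0.4326 -0.0125  0.09  ] yaw 177.58 z [ 0.001 -0.    -1.   ] F [0.09 0.36 0.21] M [ 0.019  0.042 -0.023] gap 0.0375 q [-0.22  0.21 -0.54  0.82 -0.   -0.18]
tool mm [0.6 0.  1. ]
```

View pics/w7.png

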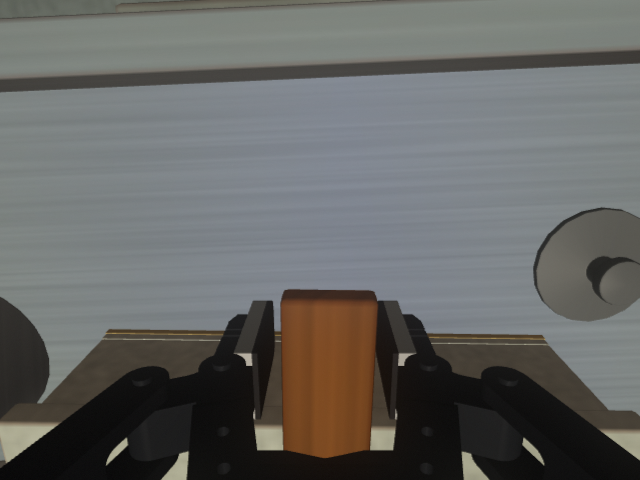

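```bash
python3 -m inch '[[0,0.8,0,0,0,0,0.44],[0,0,0,0,0,0,0.38],[0,0,0,0,0,0,0.34],[0,0,0,0,0,0,0.3],[0,0,0,0,0,0,0.3],[0,0,0,0,0,0,0.3]]' 20; python3 s.py
```

```text
clock: 13.4
ee_pos: [0.4324, -0.0115, 0.0897]
ee_rot: [0.065, 3.14, 0.0]
contact_force: [-2.1, 1.9, 6.2]
finger_gap: 0.0297
t 13.4 p [ 0.4324 -0.0115  0.0897] yaw 177.64 z [ 0.001  0.    -1.   ] F [-2.13  1.9   6.22] M [ 0.333  0.18  -0.176] gap 0.0297 q [-0.22  0.21 -0.54  0.82  0.   -0.17]
```

```bash
python3 -m inch '[[-0.3,0,-2.5,0,0,0,0.3],[-0.4,0,-3.3,0,0,0,0.3],[0,0,0,0,0,0,0.3]]' >/dev/null; python3 s.py; python3 -m inch '[[-0.5,0,-4.1,0,0,0,0.3],[0,0,0,0,0,0,0.3]]'>/dev/null; python3 s.py
```

```text
t 13.65 p [ 0.433  -0.0116  0.0954] yaw 177.65 z [ 0.  0. -1.] F [ 1.68  1.7  -4.88] M [ 0.368 -0.221 -0.235] gap 0.0294 q [-0.22  0.2  -0.53  0.84  0.   -0.17]
t 13.82 p [ 0.4334 -0.0116  0.0996] yaw 177.65 z [ 0.  0. -1.] F [ 2.22  2.16 -2.35] M [ 0.421 -0.228 -0.178] gap 0.03 q [-0.22  0.2  -0.52  0.85  0.   -0.17]
```

```bash
python3 -m inch '[[-0.8,0,-4.9,0,0,0,0.3],[-0.9,0,-4.9,0,0,0,0.3]]' >/dev/null; python3 s.py; python3 -m inch '[[-1.1,0,-4.9,0,0,0,0.3],[-1.1,0,-4.8,0,0,0,0.3]]'>/dev/null; python3 s.py;  python3 -m inch '[[-1.3,0,-4.8,0,0,0,0.3],[-1.4,0,-4.8,0,0,0,0.3]]'>/dev/null; python3 s.py
```

```text
t 13.98 p [ 0.4348 -0.0117  0.1091] yaw 177.65 z [-0.001 -0.    -1.   ] F [ 3.06  1.34 -6.61] M [ 0.219 -0.331 -0.236] gap 0.0297 q [-0.21  0.19 -0.5   0.88 -0.   -0.17]
t 14.15 p [ 0.437  -0.0118  0.1191] yaw 177.65 z [-0. -0. -1.] F [ 1.35 -0.71 -6.6 ] M [-0.07  -0.01  -0.286] gap 0.0295 q [-0.21  0.19 -0.48  0.91 -0.   -0.17]
t 14.32 p [ 0.4397 -0.012   0.1286] yaw 177.65 z [-0. -0. -1.] F [ 0.83 -0.61 -6.43] M [-0.088  0.088 -0.241] gap 0.0294 q [-0.21  0.18 -0.45  0.94 -0.   -0.17]
```

```bash
python3 -m inch '[[0,0,0,0,0,0,0.3],[0,0,0,0,0,0,0.3]]'>/dev/null; python3 s.py
python3 - <<'E'
from h import *
a=bot.get_image("scene"); b=bot.get_image("top"); 
cv2.imwrite("pics/s8.png",np.vstack([a["img"][140:340,150:450],b["img"][180:380,200:500]])[:,:,::-1].repeat(1,0))
E
```

```text
t 14.48 p [ 0.4397 -0.0119  0.1284] yaw 177.65 z [-0. -0. -1.] F [-1.66 -0.64 -0.27] M [ 0.069  0.584 -0.26 ] gap 0.0293 q [-0.21  0.18 -0.45  0.94 -0.   -0.17]
```

View pics/s8.png

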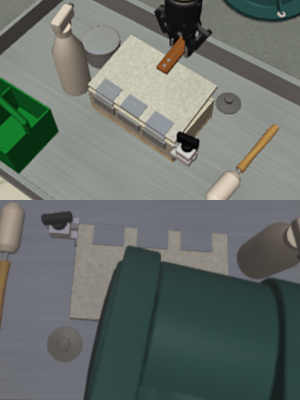

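```bash
python3 -m inch '[[-1.6,0,-4.7,0,0,0,0.3],[-1.6,0,-4.7,0,0,0,0.3],[-1.9,0,-4.6,0,0,0,0.3],[-1.9,0,-4.6,0,0,0,0.3],[-2.1,0,-4.6,0,0,0,0.3],[-2.1,0,-4.5,0,0,0,0.3]]' >/dev/null; python3 s.py; python3 -m inch '[[-2.3,0,-4.4,0,0,0,0.3],[-2.4,0,-4.4,0,0,0,0.3],[-2.5,0,-4.3,0,0,0,0.3],[-2.6,0,-4.3,0,0,0,0.3],[-2.8,0,-4.1,0,0,0,0.3],[-2.8,0,-4.1,0,0,0,0.3]]'>/dev/null; python3 s.py
```

```text
t 15.08 p [ 0.4512 -0.0126  0.1564] yaw 177.65 z [-0.    -0.001 -1.   ] F [-2.63 -3.49 -4.  ] M [-0.646  0.632 -0.29 ] gap 0.0294 q [-0.21  0.18 -0.37  1.02 -0.   -0.17]
t 15.58 p [ 0.4667 -0.0133  0.182 ] yaw 177.64 z [-0.    -0.001 -1.   ] F [-3.27 -4.57 -3.97] M [-0.844  0.791 -0.289] gap 0.0298 q [-0.2   0.19 -0.29  1.1  -0.   -0.16]
```

```bash
python3 -m inch '[[-3,0,-4,0,0,0,0.3],[-3,0,-4,0,0,0,0.3],[-3.2,0,-3.8,0,0,0,0.3],[-3.2,0,-3.8,0,0,0,0.3],[-3.4,0,-3.7,0,0,0,0.3],[-3.4,0,-3.7,0,0,0,0.3]]'>/dev/null; python3 s.py
```

```text
t 16.08 p [ 0.4859 -0.0142  0.2049] yaw 177.64 z [-0.    -0.001 -1.   ] F [-2.26 -5.85 -5.17] M [-1.163  0.595 -0.287] gap 0.0292 q [-0.2   0.21 -0.2   1.17 -0.   -0.16]
```

```bash
python3 -m inch '[[-3.6,-0.4,-3.5,0,0,0,0.3],[-3.6,-0.4,-3.5,0,0,0,0.3],[-3.8,0,-3.3,0,0,0,0.3],[-3.8,0,-3.3,0,0,0,0.3],[0,0,0,0,0,0,0.3],[0,0,0,0,0,0,0.3]]'>/dev/null; python3 s.py
python3 - <<'E'
from h import *
a=bot.get_image("scene"); b=bot.get_image("top"); 
cv2.imwrite("pics/s9.png",np.vstack([a["img"][140:340,150:450],b["img"][180:380,200:500]])[:,:,::-1])
E
```

```text
t 16.58 p [ 0.5009 -0.015   0.2185] yaw 177.67 z [ 0.001  0.    -1.   ] F [-2.72  2.3   2.5 ] M [ 0.194  0.66  -0.352] gap 0.0296 q [-0.19  0.23 -0.13  1.21  0.   -0.15]
```

View pics/s9.png

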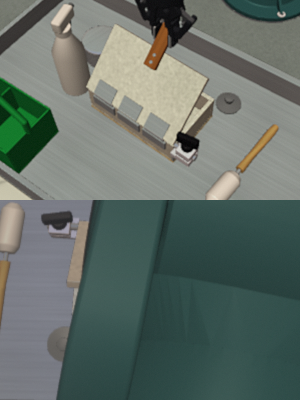

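```bash
python3 -m inch '[[0,-0.2,0,0,0,0,0.3],[0,0,0,0,0,0,0.4],[0,0,0,0,0,0,0.6],[0,0,0,0,0,0,0.7],[0,0,0,0,0,0,0.7]]'>/dev/null; python3 s.py
python3 - <<'E'
from h import *
a=bot.get_image("scene"); b=bot.get_image("wrist"); 
cv2.imwrite("pics/s10.png",a["img"][140:340,150:450,::-1]);cv2.imwrite("pics/w10.png",b["img"][:,:,::-1])
E
```

```text
t 17.1 p [ 0.5006 -0.0155  0.2182] yaw 177.65 z [ 0. -0. -1.] F [ 0.09  0.62 -0.36] M [-0.005  0.015 -0.011] gap 0.0601 q [-0.19  0.23 -0.14  1.21 -0.   -0.15]
```

View pics/w10.png

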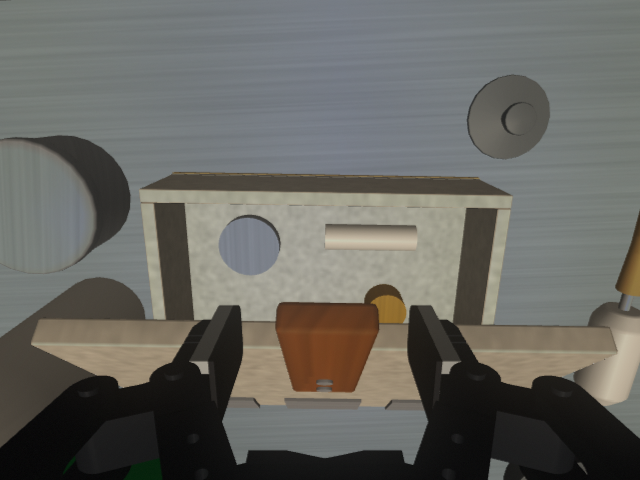

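View pics/s10.png

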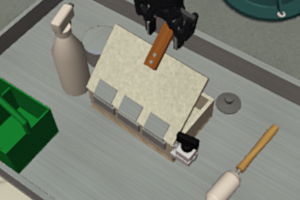

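```bash
python3 -m inch '[[0,0,-10,0,0,0,0.7],[0,0,-25,0,0,0,0.7],[0,0,-35,0,0,0,0.7],[0,0,-35,0,0,0,0.7],[20,0,-20,0,0,0,0.7],[35,0,0,0,0,0,0.7],[35,0,0,0,0,0,0.7],[35,0,0,0,0,0,0.7],[20,0,0,0,0,0,0.7],[0,0,0,0,0,0,0.7]]'
cat > pic.py <<'E'
from h import *
import sys
a=bot.get_image("scene"); b=bot.get_image("wrist"); n=sys.argv[1]
cv2.imwrite(f"pics/s{n}.png",a["img"][:,:,::-1]);cv2.imwrite(f"pics/w{n}.png",b["img"][:,:,::-1])
c=a["img"]; h=cv2.cvtColor(c,cv2.COLOR_RGB2HSV)[130:320,200:400]
m=((h[...,0]<15)&(h[...,1]>130)&(h[...,2]>50)); y,x=np.nonzero(m); print("batten px",len(x),x.mean()+200,y.mean()+130,x.max()+200,y.min()+130,bot.get_state()["clock"])
E
python3 pic.py 11
python3 -m inch '[[0,0,0,0,0,0,0.7],[0,0,0,0,0,0,0.7],[0,0,0,0,0,0,0.7],[0,0,0,0,0,0,0.7],[0,0,0,0,0,0,0.7],[0,0,0,0,0,0,0.7],[0,0,0,0,0,0,0.7],[0,0,0,0,0,0,0.7],[0,0,0,0,0,0,0.7],[0,0,0,0,0,0,0.7],[0,0,0,0,0,0,0.7],[0,0,0,0,0,0,0.7],[0,0,0,0,0,0,0.7],[0,0,0,0,0,0,0.7],[0,0,0,0,0,0,0.7],[0,0,0,0,0,0,0.7],[0,0,0,0,0,0,0.7],[0,0,0,0,0,0,0.7],[0,0,0,0,0,0,0.7],[0,0,0,0,0,0,0.7]]' >/dev/null; python3 pic.py 12
```

```text
clock: 18.03
ee_pos: [0.3523, -0.009, 0.3439]
ee_rot: [0.065, 3.14, -0.001]
contact_force: [0.5, -0.6, 0.5]
finger_gap: 0.0596
batten px 613 310.01957585644374 184.88091353996737 325 163 18.1333
batten px 607 310.02635914332785 184.8023064250412 325 163 19.9
```

View pics/s12.png

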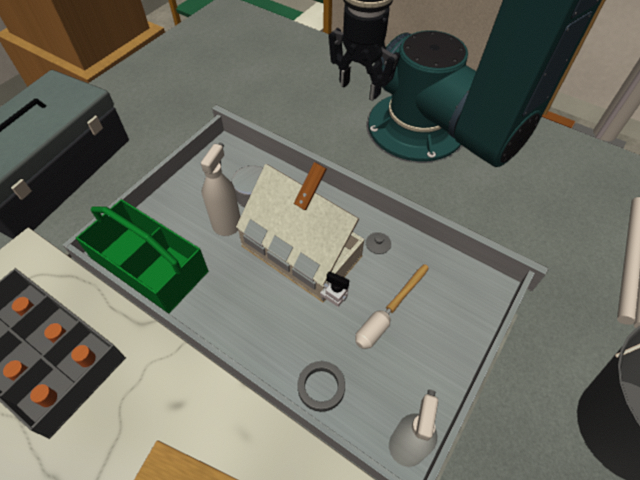

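View pics/w12.png

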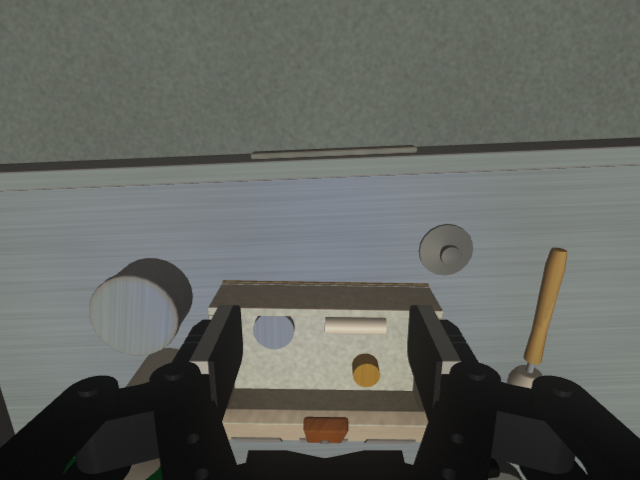

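```bash
python3 - <<'E'
from h import *
s=bot.get_image("scene"); st=bot.get_state()
H=np.array([.6225,-.0205,.09]);ex=np.array([.999,-.041,0]);ey=np.array([.041,.999,0])
for th in (.7,.75,.79,.83,.88):
    c,sn=np.cos(th),np.sin(th); L=-c*ex+[0,0,sn]; N=sn*ex+np.array([0,0,c])
    print(th,[np.round(proj(s,H+.210*L+.023*N+k*.015*ey),1) for k in(-1,1)])
a=cv2.imread("pics/scene0.png");b=s["img"][:,:,::-1].copy()
# shift of box region (front hinges side + clamp) by template match, subpixel-ish
for nm,(x0,y0,x1,y1) in dict(boxback=(240,240,325,297),clampbase=(322,288,350,306),tin=(235,165,272,185),stopper=(364,232,392,256),brush=(350,262,430,350),spray=(200,143,234,233)).items():
    t=a[y0:y1,x0:x1]; r=cv2.matchTemplate(b[y0-6:y1+6,x0-6:x1+6],t,cv2.TM_CCOEFF_NORMED); _,v,_,p=cv2.minMaxLoc(r); print(nm,p[0]-6,p[1]-6,round(v,3))
cv2.imwrite("pics/cmp.png",cv2.resize(np.hstack([a[130:320,200:400],b[130:320,200:400]]),None,fx=2,fy=2))
E
```

```text
0.7 [array([315. , 162.6]), array([327. , 169.1])]
0.75 [array([312.7, 162.4]), array([324.8, 169. ])]
0.79 [array([310.7, 162.4]), array([322.9, 169.1])]
0.83 [array([308.6, 162.6]), array([320.9, 169.3])]
0.88 [array([305.9, 163.1]), array([318.3, 169.9])]
boxback 0 0 0.884
clampbase 0 0 0.839
tin 6 -4 -0.144
stopper 0 0 0.958
brush 0 0 0.997
spray 0 0 0.999
```

View pics/cmp.png

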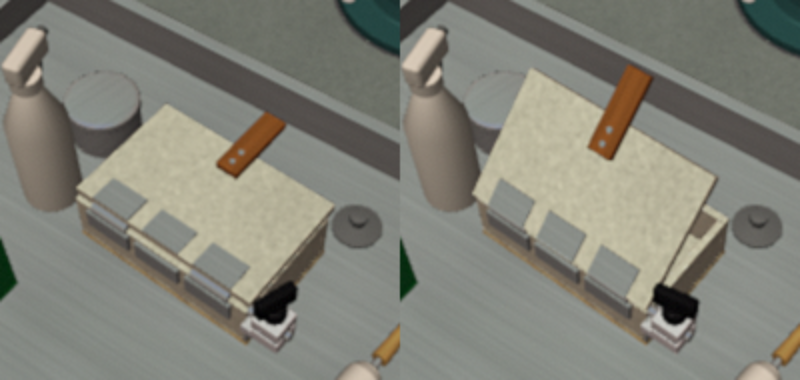

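```bash
python3 - <<'E'
from h import *
s=bot.get_image("top"); cv2.imwrite("pics/t13.png",s["img"][:,:,::-1])
H=np.array([.6225,-.0205,.09]);ex=np.array([.999,-.041,0]);ey=np.array([.041,.999,0])
for th in (.65,.7,.75,.79,.83):
    c,sn=np.cos(th),np.sin(th); L=-c*ex+[0,0,sn]; N=sn*ex+np.array([0,0,c])
    print(th,[np.round(proj(s,H+.155*L+.012*N+k*.12*ey),1) for k in(-1,1)],np.round(proj(s,H+.21*L+.023*N),1))
E
```

```text
0.65 [array([439.4, 281.4]), array([266.4, 272.1])] [354.1 302.8]
0.7 [array([440.6, 277.2]), array([266.2, 267.9])] [354.8 296.8]
0.75 [array([441.6, 272.8]), array([266.1, 263.4])] [355.6 290.3]
0.79 [array([442.5, 269.1]), array([266. , 259.7])] [356.1 284.9]
0.83 [array([443.3, 265.3]), array([266. , 255.8])] [356.7 279.2]
```

View pics/t13.png

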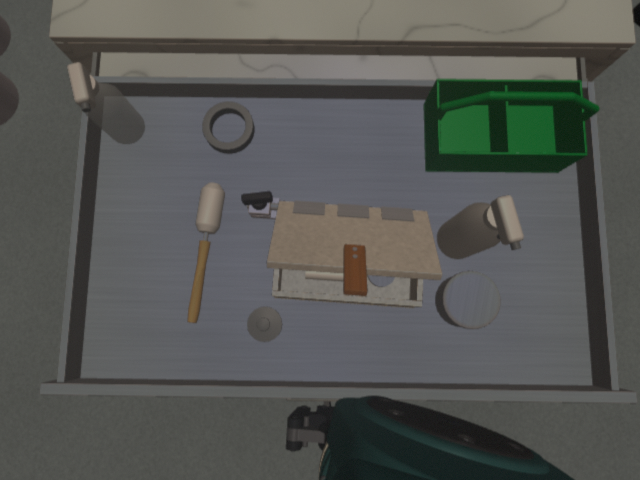

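The top view puts the lid's front edge at (268,263) to (440,273), which is about 0.75 rad. The box, tin, stopper, brush and spray bottle are where they were at the start.

```bash
python3 -c "
from rig import bot
bot.hand_in(); print(bot.get_state()['clock'])"
```

```text
the job is handed in; nothing more can be done
the job is handed in; nothing more can be done
```

I tightened the clamp knob and left the lid standing by itself at about 0.75 rad, just under half open. I handed it in at about 20 s of the 64 s allowed, with the arm well clear.

- **Tightening:** I turned the knob clockwise about 63° in 1–2° steps. The bite showed as a climb in the last joint's torque at about 0.3 N m per rad. I stopped an estimated 0.32 rad past it.
- **Lift:** I raised the lid by its pull along the hinge arc. The lift force stayed at or below about 6.6 N, and the pictures show no tipping or dragging.
- **Holding:** The lid carried its own weight when I paused at about 12°. After I let go near half open, the pull did not move in the scene camera over about 1.8 s.
- **Surroundings:** The box, stopper, brush and spray bottle matched their starting places to the pixel in the scene camera. The tin's automatic check failed because the raised lid hides it there, but the top camera shows it unmoved.

**Disagreements:**
- **Bite point:** The measured wrist moment was too noisy (about ±0.03 N m) to show the bite clearly, so the 0.32 rad rests on the joint torque.
- **Lid angle:** The command was for 0.79 rad. The scene camera gave about 0.70–0.75 and the top camera about 0.75.
- **First grip:** Closing on the knob briefly pushed about 13 N sideways before I re-centred it. No box shift was visible afterwards.

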